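# Close the block press and hold three clicks of pressure

## Robot

A 7-joint arm with a two-finger parallel gripper is mounted at the origin on the work surface. World frame = base frame: x ahead of the robot, y to its left, z up, the work surface at z = 0. Lengths are in m, angles in rad, forces in N, time in s.
With the tool pointing down it reaches from about 0.4 to 0.85 m from the base axis. Payload 4.5 kg.
Tool frame: the origin (TCP) lies at the very end of the fingers, on their centre line; the grasp point (between the pads) lies 19 mm behind it (robot.tcp_to_grasp is the distance from the TCP to the grasp point, in m); z points along the fingers, x is the direction in which the jaws open and shut, and the axes are right-handed (so a half turn about z gives the same grasp; the last joint's range is limited). The gripper opens to 85 mm and grips with 20 to 120 N. Pads are 22 mm wide; open, the fingers measure 114 mm over their backs; the gripper's body (76 mm by 85 mm) begins 54 mm behind the grasp point. The pads swing forward as they close: fully open they stand 13 mm farther back than shut.
Start: joints at [-1.117, 0.689, -0.195, 1.565, 0.157, 0.902, -0.215], TCP at [0.255, 0.571, 0.231] pointing down, gripper open.
Joint ranges: [-3.01, 3.01], [-0.46, 2.08], [-1.47, 1.51], [0.13, 2.56], [-1, 4.14], [0.04, 2.09], [-2.66, 2.66]. Speed limits (rad/s): [2.57, 2.57, 3.14, 3.14, 3.14, 3.14, 3.14].

## Interface

Orientations are given as a 3x3 rotation matrix whose columns are the frame's x, y, z axes.
In Python, from rig import robot, optics gives the robot as it stands.
- The arm moves only by the shell command python3 -m creep 'ROWS' [FORCE]. ROWS is JSON, a list of rows, each a list of 3 entries, a list of its own where there are three numbers: the shift along the tool's x, y, z in mm, then the turn about the tool's z in degrees, then the closure, from -1 (fully open) to 1 (shut), so that 0 is half open. In form: [[[dx, dy, dz], yaw, grip], ...]. A call has 1 to 20 rows; each row is the pose to reach, as a shift and turn from the pose commanded when the call began, along the tool's axes at that moment; what a row does not reach only later rows make up. A row lasts 1/8 s, in which the tool goes at most 62.5 mm and 10.7 degrees, less where a joint would pass 70% of its speed; a pose out of reach is approached as far as the arm can. A call with a gripper value outside its range is refused whole. The fingers move at their own pace and stop on an object; FORCE is the grip in N (left out, the last holds). Time passes only in rows, so rows that repeat a pose let the fingers close. It gives the time, the measured TCP pose, the force and the opening at its end, in the units of the state.
- robot.observe(): the state, without advancing time (a new reading comes with each control period).
- optics.snapshot(name): name is "scene" or "top"; returns a dict with "img" (420x560x3 uint8, red, green, blue), "mtx" (3x3 intrinsics, pixels), "dist_coeffs" ([k1, k2, p1, p2, k3] as OpenCV has them; the pictures are not rectified), "T" (4x4, takes a point from camera to world coordinates). Camera axes: x right, y up, looking along -z (the intrinsics and any distortion apply to the point x, -y, -z); pixel columns grow to the right and rows downward; lengths in m; the calibration is good to about 2 mm. A picture is of the moment at which its call begins. There is no depth.
- robot.job_done(): hands the job in, once; it reports no verdict.
The state is a dict: "t": time; "q": joint angles; "joint_vel": joint speeds; "joint_torque": joint torques, N m; "eef_pos": TCP position; "eef_rot": TCP orientation; "contact_force": force on the tool from outside, world axes, zero at the start; "ft_torque": the same for the moment, N m; "opening": finger opening in m.
Only numpy, scipy, OpenCV 4.12 (cv2) and the standard library are available. Lean on these libraries where they do the work, as an engineer would, in place of code of your own. Each camera call takes 0.05 s, during which the arm holds its last target. There are 200 camera calls.

## Task

Slide the press's flat cover fully home over the block bed, then swing the ratchet lever exactly three clicks from rest, counting them as you feel them and never going on to a fourth. The lever springs back if let go, so finish still holding its handle steady at the third click, with the cover still shut; leave the baren, jar and brush where they are.

Things in the scene. Friction and masses are not known exactly. Their poses are not given: they have to be found in the camera images.
- press: Press fixed to the bench: wooden board 290 x 370 mm (x by y), 18 thick, a wooden block bed on its +y half, a steel ratchet lever on its -y half. Origin on the bench, 20 mm in +y of the board's centre. z up, +x away from the robot (yaw within 0.35 rad), +y left. Everything on it is lower than 120 mm.
- bed_mouth (a point): Centre of the bed's open compartment (95 x 110 mm, x by y, a carved block lies in it), at rim height, 58 mm above the bench; press x -57.5, y +75 mm. The bed is a light wooden box 234 x 134 mm; its part beyond the compartment (+x) is a solid deck on which the open cover lies. Aluminium rails along both sides, tops at 68 mm.
- cover (a joint): Slide of the flat grey laminate cover (120 x 122 x 6 mm, captive between the rails) along the press's x, in m: 0 = fully home at the stop, compartment covered; grows as it opens to +x (away from the robot), up to 0.100. Starts open at 0.07 to 0.098. Friction about 2 N; it stays where it is left.
- cover_rib (a point): Middle of the top of the cover's grip: an upright wooden rib in the cover's centre, 14 mm thick (along press x), 60 mm long (along press y), 32 mm tall, from 64 to 96 mm above the bench. With the cover home it is at press x -58, y +75 mm. Axes parallel to the press's.
- lever (a joint): Lever angle about its vertical pivot, rad: 0 = at rest on its stop (the start); grows counter-clockwise from above, end of travel 1.0. One click each 0.22 rad (24 mm at the handle): the pawl drops into gaps at 0.22, 0.44, 0.66 (third), 0.88; tooth crests lie half way between. The clicks do not lock: a spring (7 N at the handle at rest, 8.5 N at the third click) drives it back to 0 when let go.
- lever_handle (a point): On the axis of the handle, an upright round wooden post 22 mm across, from 70 to 116 mm above the bench, at the end of the flat steel arm (20 mm wide); the point is 100 mm above the bench, 110 mm from the pivot. At rest the arm points 195 degrees (counter-clockwise) from press +x: to the robot and a little right. Advancing takes it to the right (-y).
- lever_pivot (a point): On the lever's vertical pivot, 75 mm above the bench, press x +30, y -110 mm; its x axis points along the arm. What the clicks feel like at the handle: beyond the spring, the toothed hub's pawl resists by about 3 N on leaving a gap, fades to 0 at the crest, then helps as much, until it drops into the next gap and the resistance jumps up by about 6 N: the click.
- baren: Bystander: the printer's baren, a pale wooden disc 120 mm across and 14 mm thick with an arched cork grip (33 mm tall in all), lying left of the press. Origin: centre of its underside.
- jar: Bystander: closed glass jar, 60 mm across, 75 mm tall, standing right of the press. Origin: centre of its underside.
- brush: Bystander: wooden-handled brush lying beyond the press, across it (its x axis is along the handle). Origin: underside.

How it is judged:
By the outcome, as a careful person would: the job done as asked, in the order asked, and still so for the second after the job is handed in, while the arm keeps its last pose, push and grip.
It also fails if it takes over 67 s, if anything falls off the work surface, if the arm or the gripper's body presses on something with over 40 N, if the wrist force passes 120 N, or if a joint passes its speed limit or range.

## Working session

There is one attempt and no reset: what is moved stays moved. The work goes in short steps, Python scripts to look and compute and a shell command to move; the robot and the scene stay as the last step left them, time stands still between calls to the robot, and variables do not carry over. Pictures are saved under pics/ and viewed, about 8 in all and at most 12, crops included, and the job is handed in when it is done.

```bash
mkdir -p pics; ls
python3 - <<'E'
from rig import robot, optics
import cv2,numpy as np
s=robot.observe()
for k in s: print(k,np.round(s[k],4).tolist())
for n in("top","scene"):
    d=optics.snapshot(n); np.savez(f"pics/{n}0.npz",**d); cv2.imwrite(f"pics/{n}0.png",cv2.cvtColor(d["img"],cv2.COLOR_RGB2BGR))
    print(n,np.round(d["T"],3).tolist(),np.round(d["mtx"],1).tolist(),d["dist_coeffs"])
E
```

```text
pics
t 0.0
q [-1.1172, 0.69, -0.1945, 1.5663, 0.1573, 0.9025, -0.2151]
joint_vel [-0.0001, 0.0003, 0.0025, -0.0005, 0.0004, 0.0005, -0.0013]
joint_torque [0.0003, -53.9621, -1.2667, -15.8548, 0.0091, 0.0093, -0.0]
eef_pos [0.2545, 0.5701, 0.2305]
eef_rot [[0.4075, 0.9132, -0.0006], [0.9132, -0.4075, -0.0017], [-0.0018, 0.0001, -1.0]]
contact_force [-0.1668, 0.3072, 0.2006]
ft_torque [-0.0265, -0.0122, 0.0155]
opening 0.0851
top [[0.024, 0.987, -0.157, 0.426], [-0.999, 0.028, 0.021, 0.065], [0.025, 0.157, 0.987, 1.201], [0.0, 0.0, 0.0, 1.0]] [[481.8, 0.0, 272.1], [0.0, 481.8, 215.3], [0.0, 0.0, 1.0]] [0.01750458 0.         0.         0.         0.        ]
scene [[0.752, -0.452, 0.479, 1.014], [0.658, 0.492, -0.57, -0.435], [0.022, 0.744, 0.668, 0.643], [0.0, 0.0, 0.0, 1.0]] [[416.0, 0.0, 273.8], [0.0, 416.0, 209.5], [0.0, 0.0, 1.0]] [-0.04520664  0.          0.          0.          0.        ]
```

View pics/top0.png

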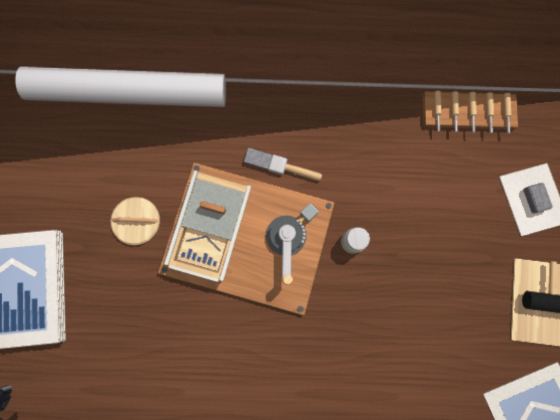

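View pics/scene0.png

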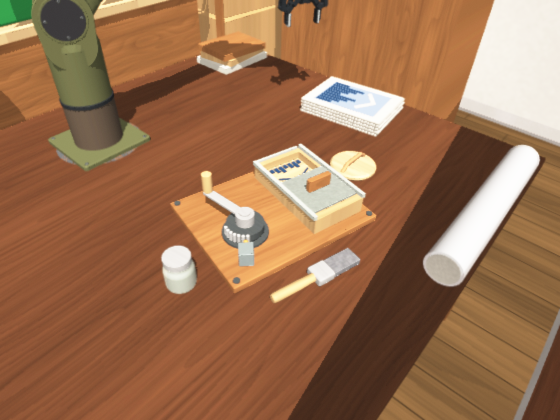

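Top view: board corners at about (196,165), (333,202), (303,313) and (161,275), rib at (212,207), handle at (288,280), hub at (288,233), jar at (355,241). Scene view: handle top at (207,175), rib at (318,181).

```bash
cat > h.py <<'E'
import numpy as np,cv2
def ray(d,uv):
    p=cv2.undistortPoints(np.array([[uv]],float),d["mtx"],d["dist_coeffs"])[0,0]
    return d["T"][:3,3], d["T"][:3,:3]@np.array([p[0],-p[1],-1.])
def onz(d,uv,z):
    o,v=ray(d,uv); return o+v*(z-o[2])/v[2]
def tri(d1,u1,d2,u2):
    (a,v),(b,w)=ray(d1,u1),ray(d2,u2)
    s=np.linalg.lstsq(np.c_[v,-w],b-a,rcond=None)[0]
    p,q=a+v*s[0],b+w*s[1]; return (p+q)/2,np.linalg.norm(p-q)
def proj(d,P):
    R=d["T"][:3,:3];c=R.T@(np.array(P)-d["T"][:3,3]); c=c*[1,-1,-1]
    return cv2.projectPoints(c.reshape(1,1,3),np.zeros(3),np.zeros(3),d["mtx"],d["dist_coeffs"])[0][0,0]
def blobs(d,win,f):
    x0,y0,x1,y1=win; im=d["img"][y0:y1,x0:x1]
    hsv=cv2.cvtColor(im,cv2.COLOR_RGB2HSV).astype(int); m=f(hsv).astype(np.uint8)
    n,l,st,c=cv2.connectedComponentsWithStats(m)
    return [(c[i]+[x0,y0],st[i]+np.array([x0,y0,0,0,0])) for i in range(1,n) if st[i,4]>15]
def press(x,y,z,o,yaw):
    c,s=np.cos(yaw),np.sin(yaw); return np.array([o[0]+c*x-s*y,o[1]+s*x+c*y,z])
E
python3 - <<'E'
from h import *
t=dict(np.load("pics/top0.npz")); s=dict(np.load("pics/scene0.npz"))
np.set_printoptions(precision=4,suppress=True)
C=[onz(t,u,.018) for u in((196,164.5),(334,202),(303,313.5),(160,275))]
for c in C: print(c)
print([np.linalg.norm(C[i]-C[i-1]) for i in range(4)])
for nm,d,w,x in(("ribT",t,(195,195,232,220),0),("ribS",s,(300,165,338,198),0),("hanT",t,(278,268,298,292),1),("hanS",s,(195,165,220,200),1)):
    for hs in ([lambda h:(h[...,0]<14)&(h[...,1]>110)] if x==0 else [lambda h:(h[...,2]>200)&(h[...,1]>60)]):
        print(nm,[(c,st) for c,st in blobs(d,w,hs)])
big=np.hstack([cv2.resize(t["img"][155:320,150:345],None,fx=2.6,fy=2.6,interpolation=2)[:420,:],]); 
a=cv2.resize(t["img"][160:318,155:345],(570,474),interpolation=2); b=cv2.resize(s["img"][160:220,190:350],(480,180),interpolation=2)
cv2.imwrite("pics/crop1.png",cv2.cvtColor(a,cv2.COLOR_RGB2BGR))
E
```

```text
[0.7385 0.2338 0.018 ]
[ 0.6526 -0.1151  0.018 ]
[ 0.377  -0.0412  0.018 ]
[0.4605 0.307  0.018 ]
[np.float64(0.2874523911203524), np.float64(0.35926612610707065), np.float64(0.28532653502495986), np.float64(0.35801283375892334)]
ribT [(array([212.223 , 206.9459]), array([200, 201,  25,  12, 148]))]
ribS [(array([317.627 , 183.5405]), array([306, 174,  25,  18, 185]))]
hanT [(array([287.6901, 278.8451]), array([283, 275,  10,   9,  71]))]
hanS [(array([206.4225, 185.9027]), array([195, 171,  25,  29, 329]))]
```

View pics/crop1.png

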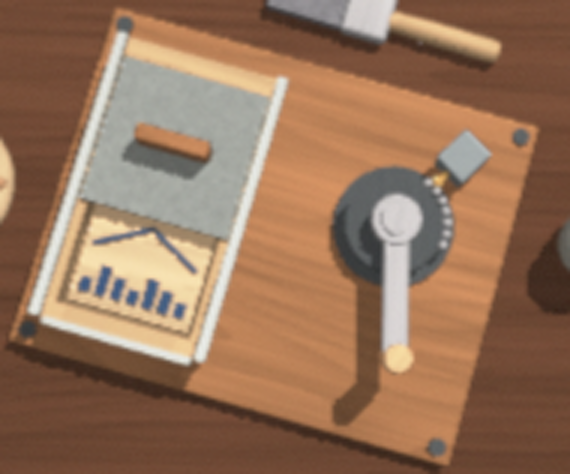

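The crop puts the board corners at top-image pixels (194.3,162.7), (334.3,202.7), (304,315.3) and (158.3,274.3). The cover is open with the rib top near (212.5,206), and the lever is at rest.

Run:
```python
from h import *
t=dict(np.load("pics/top0.npz")); s=dict(np.load("pics/scene0.npz"))
np.set_printoptions(precision=4,suppress=True)
C=np.array([onz(t,u,.018) for u in((194.3,162.7),(334.3,202.7),(304,315.3),(158.3,274.3))])
print([np.linalg.norm(C[i]-C[i-1]).round(4) for i in range(4)])
ctr=C.mean(0)
ax=(C[0]-C[3]+C[1]-C[2])[:2]; ay=(C[0]-C[1]+C[3]-C[2])[:2]
y1=np.arctan2(ax[1],ax[0]); y2=np.arctan2(-ay[0],ay[1]); print("yaw",y1,y2)
yaw=(y1*290+y2*370)/660
o=press(0,-.0,0,ctr,yaw); o=press(0,.02,0,ctr,yaw); print("origin A",o,yaw)
H=onz(t,(287.7,279.0),.116); R=onz(t,(212.3,206.6),.096); P=onz(t,(155+398/3,160+216/3),.09)
print("handle",H,"rib",R,"hub top@90",P)
print("pred handle",press(.030+.11*np.cos(np.radians(195)),-.11+.11*np.sin(np.radians(195)),.116,o,yaw),"pivot",press(.03,-.11,.09,o,yaw))
c,sn=np.cos(yaw),np.sin(yaw); d=(R-o)[:2]; print("rib in press",c*d[0]+sn*d[1],-sn*d[0]+c*d[1])
print("tri rib",tri(t,(212.3,206.6),s,(317.6,182.)))
Hs=tri(t,(287.7,279),s,(206.5,174.5)); print("tri handle top",Hs)
print("proj handle top in scene",proj(s,[*H[:2],.116]),"rib",proj(s,[*R[:2],.096]))
```

```text
[np.float64(0.2902), np.float64(0.3659), np.float64(0.2872), np.float64(0.3659)]
yaw -0.25398308840109657 -0.2504760002176263
origin A [0.5622 0.1169 0.    ] -0.2520169935103632
handle [0.4558 0.0029 0.116 ] rib [0.6186 0.1801 0.096 ] hub top@90 [0.5648 0.0035 0.09  ]
pred handle [0.4538 0.0018 0.116 ] pivot [0.5638 0.0028 0.09  ]
rib in press 0.03885937017378181 0.07529975757849261
tri rib (array([0.621 , 0.1813, 0.0779]), np.float64(0.0019824089561474956))
tri handle top (array([0.4567, 0.0036, 0.1124]), np.float64(0.0024416382769118137))
proj handle top in scene [205.2186 173.1368] rib [317.5991 175.1867]
```

Run:
```python
from h import *
from rig import robot
s=robot.observe(); R=s["eef_rot"]; p=s["eef_pos"]
o=np.array([.563,.1175]);yaw=-.252
for z in(.14,.072):
    g=press(.082,.0753,z,o,yaw); print(g, (R.T@(g-p)*1000).round(1))
print(np.degrees(yaw)+90-np.degrees(np.arctan2(R[1,0],R[0,0])))
```

```text
[0.66118548 0.16997571 0.14      ] [-199.6  534.4   91. ]
[0.66118548 0.16997571 0.072     ] [-199.5  534.4  159. ]
9.609871580192348
```

```bash
python3 -m creep '[[[-50,134,0],-3,1],[[-100,267,0],-6,1],[[-150,401,20],-9.6,1],[[-200,534,40],-9.6,1],[[-200,534,60],-9.6,1],[[-200,534,90],-9.6,1],[[-200,534,90],-9.6,1],[[-200,534,90],-9.6,1],[[-200,534,90],-9.6,1],[[-200,534,90],-9.6,1],[[-200,534,90],-9.6,1],[[-200,534,90],-9.6,1]]' 30
python3 - <<'E'
from h import *
from rig import robot,optics
s=robot.observe();R=s["eef_rot"];p=s["eef_pos"]
o=np.array([.563,.1175]);yaw=-.252
for z in(.14,.072): print((R.T@(press(.082,.0753,z,o,yaw)-p)*1000).round(1))
print(R.round(3).tolist(),s["q"].round(2))
d=optics.snapshot("scene"); cv2.imwrite("pics/s1.png",cv2.cvtColor(d["img"],cv2.COLOR_RGB2BGR))
E
```

```text
t: 1.6
eef_pos: [0.6594, 0.1736, 0.1417]
eef_rot: [[0.246, 0.969, -0.001], [0.969, -0.246, 0.002], [0.002, -0.002, -1.0]]
contact_force: [0.4, 0.3, 0.9]
opening: 0.0001
[-3.1  2.7  1.7]
[-3.2  2.8 69.7]
[[0.246, 0.969, -0.001], [0.969, -0.246, 0.002], [0.002, -0.002, -1.0]] [-0.18  0.88 -0.29  1.45  0.29  0.86  0.76]
```

View pics/s1.png

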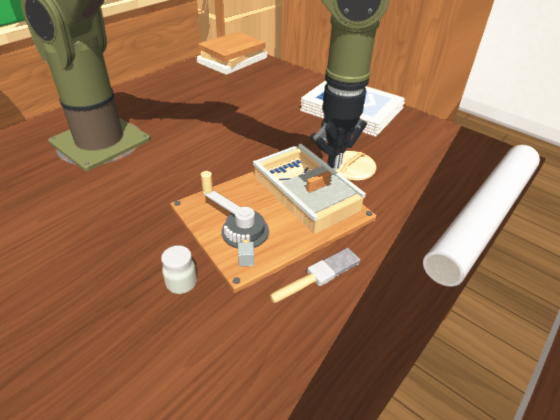

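The closed fingers hang at about (335,165), above the cover beyond the rib. I'll go down next.

```bash
python3 -m creep '[[[-3,2,20],0,1],[[-3,2,40],0,1],[[-3,2,55],0,1],[[-3,2,62],0,1],[[-3,2,67],0,1],[[-3,2,67],0,1],[[-3,2,67],0,1]]'
python3 - <<'E'
from h import *
from rig import optics,robot
t=optics.snapshot("top");s=optics.snapshot("scene")
print(proj(t,robot.observe()["eef_pos"]))
a=cv2.resize(t["img"][160:300,150:300],(450,420),interpolation=2); b=cv2.resize(s["img"][120:240,230:390],(480-130,262),interpolation=2)
c=np.zeros((420,800,3),np.uint8); c[:,:450]=a; c[:262,450:]=b
cv2.imwrite("pics/c2.png",cv2.cvtColor(c,cv2.COLOR_RGB2BGR))
E
```

```text
t: 2.52
eef_pos: [0.6625, 0.1673, 0.0749]
eef_rot: [[0.25, 0.968, 0.001], [0.968, -0.25, 0.0], [0.001, 0.001, -1.0]]
contact_force: [-0.4, -0.6, 0.7]
opening: -0.0002
[219.39249566 190.14925623]
```

View pics/c2.png

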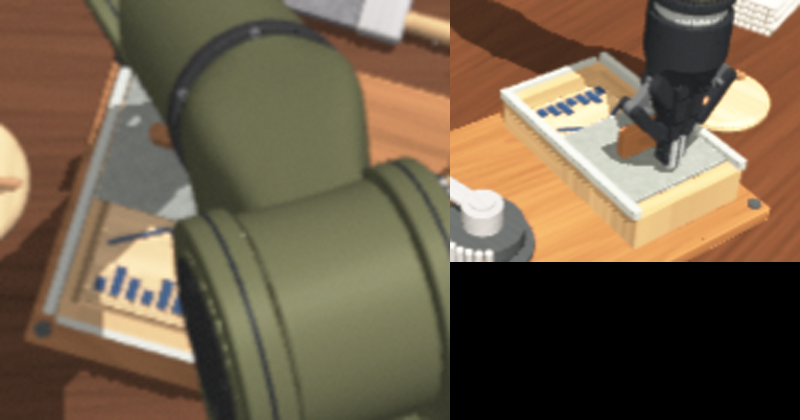

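The fingers stand right behind the rib, just above the cover. Now the push home.

```bash
python3 -m creep '[[[0,-10,0],0,1],[[0,-16,0],0,1],[[0,-20,0],0,1],[[0,-24,0],0,1],[[0,-30,0],0,1],[[0,-36,0],0,1],[[0,-42,0],0,1],[[0,-48,0],0,1],[[0,-54,0],0,1],[[0,-60,0],0,1]]'; python3 -m creep '[[[0,-6,0],0,1],[[0,-12,0],0,1],[[0,-18,0],0,1],[[0,-24,0],0,1],[[0,-30,0],0,1],[[0,-36,0],0,1],[[0,-42,0],0,1],[[0,-46,0],0,1],[[0,-50,0],0,1]]';  python3 -m creep '[[[0,-2,0],0,1],[[0,-4,0],0,1],[[0,-6,0],0,1],[[0,-6,0],0,1]]'
```

```text
t: 3.88
eef_pos: [0.6036, 0.1822, 0.0744]
eef_rot: [[0.25, 0.968, 0.0], [0.968, -0.25, 0.0], [0.0, 0.0, -1.0]]
contact_force: [3.1, -1.0, -0.2]
opening: -0.0
t: 5.0
eef_pos: [0.5553, 0.1947, 0.0743]
eef_rot: [[0.25, 0.968, 0.0], [0.968, -0.25, 0.0], [0.0, 0.0, -1.0]]
contact_force: [1.9, -0.5, -0.6]
opening: -0.0002
t: 5.5
eef_pos: [0.5493, 0.1962, 0.0743]
eef_rot: [[0.249, 0.968, -0.0], [0.968, -0.249, 0.0], [-0.0, -0.0, -1.0]]
contact_force: [1.1, -0.2, 1.0]
opening: -0.0001
```

```bash
python3 -m creep '[[[0,-2,0],0,1],[[0,-4,0],0,1],[[0,-4,0],0,1]]'|grep -E 'pos|for'; python3 -m creep '[[[0,-2,0],0,1],[[0,-2,0],0,1]]'|grep -E 'pos|for';python3 -m creep '[[[0,-1.5,0],0,1],[[0,-1.5,0],0,1]]'|grep -E 'pos|for'
```

```text
eef_pos: [0.5455, 0.1972, 0.0743]
contact_force: [1.2, 1.0, 0.8]
eef_pos: [0.5449, 0.1973, 0.0743]
contact_force: [5.5, -0.3, -2.2]
eef_pos: [0.5449, 0.1973, 0.0744]
contact_force: [7.3, -0.8, -4.1]
```

```bash
python3 -m creep '[[[0,-2,0],0,1],[[0,-3,0],0,1],[[0,-3,0],0,1]]'|grep -E 'pos|for'; python3 -m creep '[[[0,6,0],0,1],[[0,14,0],0,1],[[0,14,-15],0,1],[[0,14,-40],0,1],[[0,14,-80],0,1],[[-40,-20,-90],0,1],[[-80,-50,-90],0,0.4],[[-120,-90,-90],0,0],[[-160,-120,-90],-7,-0.2],[[-180,-130,-90],-14.4,-0.2],[[-180,-130,-90],-14.4,-0.2]]'
python3 - <<'E'
from h import *
from rig import optics,robot
t=optics.snapshot("top");np.savez("pics/t3.npz",**t);s=optics.snapshot("scene")
a=cv2.resize(t["img"][150:320,140:350],(525,425),interpolation=2); b=cv2.resize(s["img"][120:280,170:390],(275,200),interpolation=2)
c=np.zeros((425,800,3),np.uint8); c[:,:525]=a; c[:200,525:]=b
cv2.imwrite("pics/c3.png",cv2.cvtColor(c,cv2.COLOR_RGB2BGR))
s=robot.observe();R=s["eef_rot"];p=s["eef_pos"]
print((R.T@(np.array([.4565,.003,.083])-p)*1000).round(1), np.degrees(np.arctan2(R[1,0],R[0,0])))
E
```

```text
eef_pos: [0.5449, 0.1974, 0.0745]
contact_force: [12.9, -2.2, -7.9]
t: 8.12
eef_pos: [0.3671, 0.0557, 0.165]
eef_rot: [[0.003, 1.0, -0.001], [1.0, -0.003, -0.001], [-0.001, -0.001, -1.0]]
contact_force: [0.9, -0.6, 0.4]
opening: 0.0512
[-54.7  86.5  82. ] 89.85889114729264
```

View pics/c3.png

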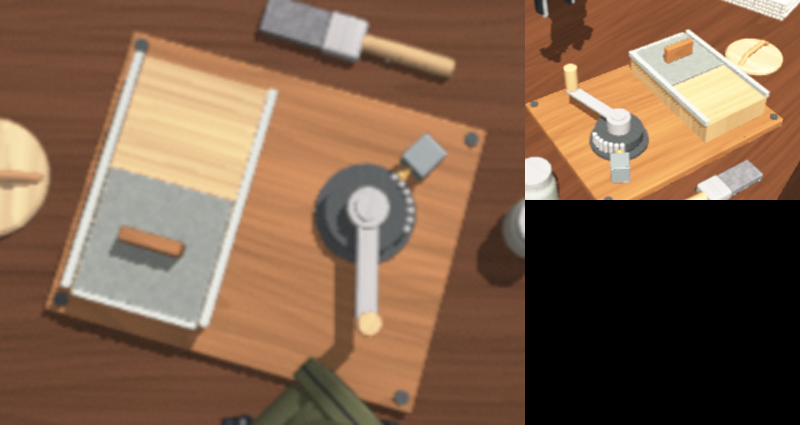

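Top crop: the cover is at the robot end of the rails with the compartment covered, and the handle is still at rest at (288,279). I'll go to the handle with the jaws along the tangent.

```bash
python3 -m creep '[[[-25,20,0],0,-0.4],[[-50,45,0],0,-0.5],[[-55,75,0],0,-0.5],[[-55,86,10],0,-0.5],[[-55,86,30],0,-0.5],[[-55,86,50],0,-0.5],[[-55,86,70],0,-0.5],[[-55,86,80],0,-0.5],[[-55,86,80],0,-0.5],[[-55,86,80],0,-0.5]]' 30; python3 -m creep '[[[0,0,0],0,0.2],[[0,0,0],0,0.35],[[0,0,0],0,0.45],[[0,0,0],0,0.6],[[0,0,0],0,0.8],[[0,0,0],0,1],[[0,0,0],0,1],[[0,0,0],0,1]]' 30;  python3 - <<'E'
from h import *
from rig import optics,robot
s=optics.snapshot("scene")
b=cv2.resize(s["img"][100:280,130:390],(780,540),interpolation=2)
cv2.imwrite("pics/c4.png",cv2.cvtColor(b,cv2.COLOR_RGB2BGR))
s=robot.observe();print(s["contact_force"],s["opening"],s["q"].round(2))
E
```

```text
t: 9.48
eef_pos: [0.4549, 0.0021, 0.0846]
eef_rot: [[0.001, 1.0, 0.001], [1.0, -0.001, 0.0], [0.0, 0.001, -1.0]]
contact_force: [0.2, 0.1, -0.4]
opening: 0.064
t: 10.48
eef_pos: [0.4549, 0.003, 0.0847]
eef_rot: [[-0.0, 1.0, 0.001], [1.0, 0.0, 0.002], [0.002, 0.001, -1.0]]
contact_force: [-1.5, 2.7, 6.0]
opening: 0.021
[-1.62600772  3.1867021   6.19879927] 0.021153963686872695 [ 0.01  0.76 -0.19  2.19  0.58  0.24  0.88]
```

View pics/c4.png

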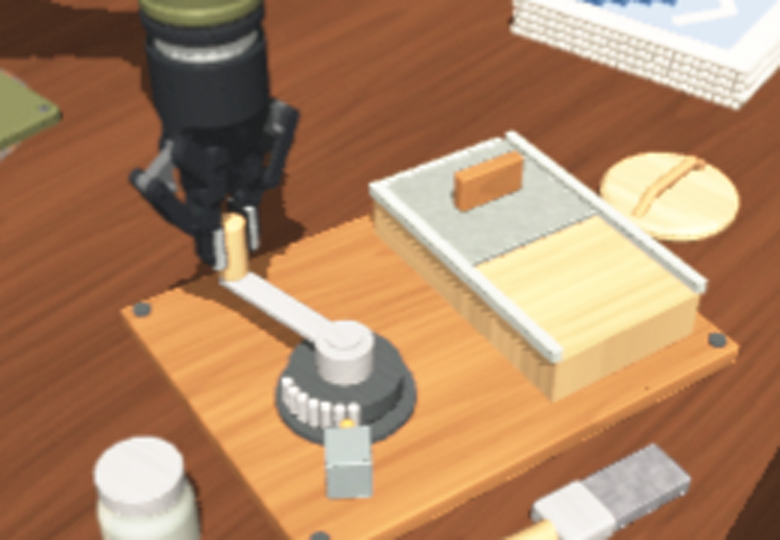

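The post is between the pads (opening 21 mm), the lever is still at rest and the cover shut. I'll advance in 2.1° steps (a sixth of a click), reading the force and angle at each.

```bash
cat > f.py <<'E'
from h import *
from rig import robot
s=robot.observe();R=s["eef_rot"];p=s["eef_pos"]
v=p[:2]-[.5645,.0033];r=np.hypot(*v);a=(np.arctan2(v[1],v[0])-np.arctan2(.003-.0033,.4549-.5645))%(2*np.pi); a=(a+1)%(2*np.pi)-1
u=np.array([-v[1],v[0]])/r;f=s["contact_force"]
print("ang %.3f r %.4f resist %.1f radial %.1f fz %.1f open %.4f t %.2f"%(a,r,-f[:2]@u,f[:2]@v/r,f[2],s["opening"],s["t"]))
E
python3 f.py
M(){ tail -0; python3 f.py; }
python3 -m creep '[[[-4,0.1,0],-2.1,1],[[-4,0.1,0],-2.1,1]]' |M
python3 -m creep '[[[-4,0.1,0],-2.1,1],[[-4,0.1,0],-2.1,1]]' |M
python3 -m creep '[[[-4,0.1,0],-2.1,1],[[-4,0.1,0],-2.1,1]]' |M
python3 -m creep '[[[-4,0.1,0],-2.1,1],[[-4,0.1,0],-2.1,1]]' |M
python3 -m creep '[[[-4,0.1,0],-2.1,1],[[-4,0.1,0],-2.1,1]]' |M
python3 -m creep '[[[-4,0.1,0],-2.1,1],[[-4,0.1,0],-2.1,1]]' |M
python3 -m creep '[[[-4,0.1,0],-2.1,1],[[-4,0.1,0],-2.1,1]]' |M
```

```text
ang -0.000 r 0.1095 resist 3.2 radial 1.6 fz 6.2 open 0.0212 t 10.53
ang 0.027 r 0.1096 resist 6.0 radial 1.4 fz 5.0 open 0.0213 t 10.78
ang 0.027 r 0.1096 resist 6.0 radial 1.4 fz 5.0 open 0.0213 t 10.78
ang 0.060 r 0.1094 resist 7.8 radial 1.5 fz 6.9 open 0.0214 t 11.03
ang 0.138 r 0.1093 resist 7.2 radial 0.8 fz 6.4 open 0.0214 t 11.53
ang 0.178 r 0.1093 resist 4.9 radial -0.0 fz 6.1 open 0.0212 t 11.78
ang 0.214 r 0.1093 resist 5.5 radial -0.2 fz 6.6 open 0.0210 t 12.03
ang 0.243 r 0.1093 resist 6.4 radial -0.1 fz 6.5 open 0.0208 t 12.28Exception ignored on flushing sys.stdout:
BrokenPipeError: [Errno 32] Broken pipe
Exception ignored on flushing sys.stdout:
BrokenPipeError: [Errno 32] Broken pipe
```

```bash
python3 f.py
python3 -m creep '[[[-4,0.1,0],-2.1,1],[[-4,0.1,0],-2.1,1]]' >/dev/null; python3 f.py
python3 -m creep '[[[-4,0.1,0],-2.1,1],[[-4,0.1,0],-2.1,1]]' >/dev/null; python3 f.py
python3 -m creep '[[[-4,0.1,0],-2.1,1],[[-4,0.1,0],-2.1,1]]' >/dev/null; python3 f.py
python3 -m creep '[[[-4,0.1,0],-2.1,1],[[-4,0.1,0],-2.1,1]]' >/dev/null; python3 f.py
python3 -m creep '[[[-4,0.1,0],-2.1,1],[[-4,0.1,0],-2.1,1]]' >/dev/null; python3 f.py
python3 -m creep '[[[-2,0,0],-1,1],[[-2,0,0],-1,1]]' >/dev/null; python3 f.py
python3 -m creep '[[[-2,0,0],-1,1],[[-2,0,0],-1,1]]' >/dev/null; python3 f.py
python3 -m creep '[[[-2,0,0],-1,1],[[-2,0,0],-1,1]]' >/dev/null; python3 f.py
```

```text
ang 0.243 r 0.1093 resist 6.4 radial -0.1 fz 6.5 open 0.0208 t 12.28
ang 0.273 r 0.1092 resist 8.7 radial 0.1 fz 6.3 open 0.0211 t 12.53
ang 0.313 r 0.1092 resist 9.2 radial 1.5 fz 7.6 open 0.0212 t 12.78
ang 0.352 r 0.1092 resist 7.9 radial -0.7 fz 6.2 open 0.0210 t 13.03
ang 0.391 r 0.1092 resist 8.0 radial 0.2 fz 6.5 open 0.0211 t 13.28
ang 0.432 r 0.1091 resist 6.3 radial -0.6 fz 6.0 open 0.0212 t 13.53
ang 0.445 r 0.1092 resist 7.0 radial -0.7 fz 5.9 open 0.0212 t 13.78
ang 0.459 r 0.1092 resist 7.7 radial -1.4 fz 5.9 open 0.0209 t 14.03
ang 0.470 r 0.1093 resist 9.2 radial -1.5 fz 7.8 open 0.0212 t 14.28
```

Two clicks felt: minima at about 0.21 and 0.43, each followed by a rise to about 9 N. On to the third, in fine steps near it.

```bash
python3 -m creep '[[[-4,0.1,0],-2.1,1],[[-4,0.1,0],-2.1,1]]' >/dev/null; python3 f.py
python3 -m creep '[[[-4,0.1,0],-2.1,1],[[-4,0.1,0],-2.1,1]]' >/dev/null; python3 f.py
python3 -m creep '[[[-4,0.1,0],-2.1,1],[[-4,0.1,0],-2.1,1]]' >/dev/null; python3 f.py
python3 -m creep '[[[-4,0.1,0],-2.1,1],[[-4,0.1,0],-2.1,1]]' >/dev/null; python3 f.py
python3 -m creep '[[[-2,0,0],-1,1],[[-2,0,0],-1,1],[[-2,0,0],-1,1]]' >/dev/null; python3 f.py
python3 -m creep '[[[-2,0,0],-1,1],[[-2,0,0],-1,1],[[-2,0,0],-1,1]]' >/dev/null; python3 f.py
```

```text
ang 0.511 r 0.1093 resist 7.4 radial -1.4 fz 7.6 open 0.0212 t 14.53
ang 0.551 r 0.1093 resist 7.4 radial -1.4 fz 5.6 open 0.0210 t 14.78
ang 0.591 r 0.1093 resist 7.3 radial -1.2 fz 5.8 open 0.0209 t 15.03
ang 0.629 r 0.1094 resist 6.6 radial -1.6 fz 6.0 open 0.0210 t 15.28
ang 0.647 r 0.1093 resist 5.6 radial -1.6 fz 5.1 open 0.0212 t 15.65
ang 0.663 r 0.1094 resist 6.4 radial -1.7 fz 6.9 open 0.0212 t 16.02
```

```bash
python3 -m creep '[[[-1,0,0],-0.5,1],[[-1,0,0],-0.5,1],[[-1,0,0],-0.5,1]]' >/dev/null; python3 f.py
python3 -m creep '[[[-1,0,0],-0.5,1],[[-1,0,0],-0.5,1],[[-1,0,0],-0.5,1]]' >/dev/null; python3 f.py
python3 -m creep '[[[-1,0,0],-0.5,1],[[-1,0,0],-0.5,1],[[-1,0,0],-0.5,1]]' >/dev/null; python3 f.py
```

```text
ang 0.671 r 0.1094 resist 7.0 radial -1.1 fz 6.6 open 0.0213 t 16.40
ang 0.678 r 0.1094 resist 7.4 radial -1.2 fz 7.6 open 0.0214 t 16.77
ang 0.683 r 0.1095 resist 8.9 radial -1.3 fz 7.7 open 0.0209 t 17.15
```

The third rise came between 0.66 and 0.68. Now checking it by camera and holding.

```bash
python3 -m creep '[[[0,0,0],0,1],[[0,0,0],0,1],[[0,0,0],0,1],[[0,0,0],0,1]]' 40 >/dev/null; python3 f.py
python3 - <<'E'
from h import *
from rig import optics
s=optics.snapshot("scene");np.savez("pics/s5.npz",**s)
P=np.array([.5645,.0033])
for a in (.55,.66,.77): 
    w=a+np.pi; print(a,[((proj(s,[*(P+r*np.array([np.cos(w),np.sin(w)])),.070])-[130,100])*3).round(0) for r in(.05,.09)])
b=cv2.resize(s["img"][100:280,130:390],(780,540),interpolation=2)
cv2.imwrite("pics/c5.png",cv2.cvtColor(b,cv2.COLOR_RGB2BGR))
E
```

```text
ang 0.683 r 0.1095 resist 8.9 radial -0.5 fz 8.1 open 0.0207 t 17.65
0.55 [array([268., 330.]), array([212., 322.])]
0.66 [array([266., 335.]), array([208., 332.])]
0.77 [array([266., 340.]), array([206., 341.])]
```

View pics/c5.png

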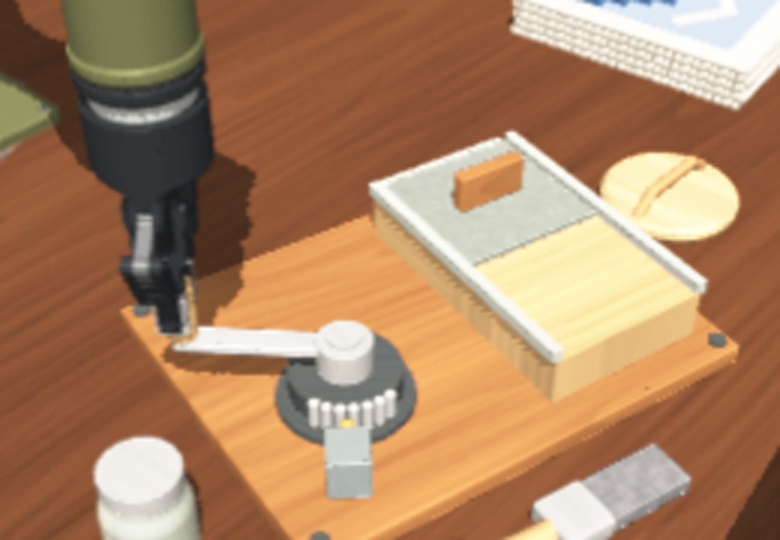

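The arm's slope in the picture (about 0.057) matches 0.66 rad (0.052), against 0.14 at 0.55 and −0.02 at 0.77. The cover is still shut and the bystanders haven't moved.

```bash
python3 -c "
from rig import robot
print(robot.job_done())"; python3 f.py
```

```text
the job is handed in; nothing more can be done
None
the job is handed in; nothing more can be done
```

The cover is shut and I handed the job in with the gripper still holding the lever at its third click, about 17.7 s into the 67 s allowed.

- **Cover:** I pushed it by its rib with closed fingers. At the stop the force rose to about 13 N with no further movement. Pictures afterwards show it still home over the compartment.
- **Lever:** I gripped the handle and advanced it in small steps. I felt three clicks, at measured angles of about 0.22, 0.44 and 0.66 rad.
- **Final hold:** the gripper was steady, with resistance at 8.9 N (the spring alone is about 8.5 N at the third click). The arm's slope in the last picture also matched 0.66 rad.
- **Bystanders:** the baren, jar and brush look unmoved in the pictures.

Two checks were less clean than expected:
- **Soft clicks:** the rise at each click felt like about 3–4 N spread over about 3 mm, not the sharp 6 N jump described.
- **Hand ahead of the lever:** the gripper's own angle read 0.683 rad, about 0.02 past the third gap. I put this down to give in the grip and calibration error. It is well short of the next crest at 0.77 rad.

I could not take a force reading after handing in, because the rig refuses further calls.

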